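# Fit the knob on the tester's D-shaft and hold it pressed in

## Task

The component tester has lost its knob: take the red knob from the blue tray, turn it so that the flat in its bore matches the flat on the tester's D-shaft, and push it fully home on the shaft. Then press it straight in against the shaft's spring until you feel the stop, and finish while still holding it pressed in there: do not let go. Leave the other two knobs in the tray alone.

Things in the scene. Friction and masses are not known exactly. Their poses are not given: they have to be found in the camera images.
- knob_center (a point): Red knob, 44 mm tall, loose, upright on the tray's floor; point on its axis, half-way up. z up, x along its bar grip to the end with the white pointer line. A round skirt (47 mm across, 20 mm high) carries a bar 44 mm long (x), 14 mm wide (y), 24 mm high, centred: grip across the bar, 14 mm; fingertips may rest on the skirt. Mass 40 to 85 g.
- knob: The red knob; origin at the centre of its underside, axes as knob_center. In the underside, centred, a blind D bore 16 mm deep and 16 mm across, its flat 5 mm from the axis on the x side (under the white pointer).
- shaft_tip (a point): Centre of the tip of the upright brass D-shaft on the tester. z up; x points squarely out of its flat, as does the white line on the black disc at its foot. 14 mm across, flat 4 mm from the axis; the top 3 mm taper to 10 mm. Knob fully home: bore end on the tip, knob underside 16 mm below and knob_center 6 mm above the tip, pointer over the disc's white line (play 10 degrees either way).
- tester: Grey box with white top, 200 (x) by 240 (y) mm, 85 mm high, fixed to the table; origin under its centre. The shaft stands on its top at x -30, y -45 mm, its tip 27 mm above the top. A black disc (56 mm across) turns and sinks with the shaft, its top 18 mm below the tip. Nothing else within 45 mm of the shaft stands higher than 5 mm.
- shaft (a joint): Turn of the D-shaft in rad, anticlockwise from above; at 0 its flat faces the tester's +x; stops at -1 and 1. It turns stiffly (0.08 N m) and stays where it is left.
- press (a joint): How far the shaft is pressed in, in m: 0 sprung up, 0.006 at its stop. The spring takes 3.2 N to start and 8 N at the stop.
- tray: Low blue tray, 120 by 310 mm (its y), walls 18 mm high and 4 mm thick, floor 4 mm thick, fixed to the table; origin under its centre. It holds three knobs in a row along its y, about 95 mm apart, in any order: red, black and grey.
- knob_black: Black knob with a yellow line, same shape as the red one; to be left alone. Origin under its centre.
- knob_grey: Round grey knob, 42 mm across, 32 mm high; to be left alone. Origin under its centre.
There are look-alikes about, which are no part of the job. Of the things shaped like the knob, the red one is meant.

How it is judged:
By the outcome, as a careful person would: the job done as asked, in the order asked, and still so for the second after the job is handed in, while the arm keeps its last pose, push and grip.
It also fails if it takes over 38 s, if anything falls off the work surface, if the arm or the gripper's body presses on something with over 40 N, if the wrist force passes 120 N, or if a joint passes its speed limit or range.

## Robot

A 7-joint arm with a two-finger parallel gripper is mounted at the origin on the work surface. World frame = base frame: x ahead of the robot, y to its left, z up, the work surface at z = 0. Lengths are in m, angles in degrees, forces in N, time in s.
With the tool pointing down it reaches from about 0.425 to 0.875 m from the base axis. Payload 4.7 kg.
Tool frame: the origin (TCP) lies midway between the tips of the shut fingers; the grasp point (between the pads) lies 19 mm behind it; z points along the fingers, y is the line along which they close (so a half turn about z gives the same grasp; the last joint's range is limited). The gripper opens to 87 mm and grips with 3 to 60 N. Pads are 19 mm wide; open, the fingers measure 117 mm over their backs; the gripper's body (75 mm by 190 mm) begins 51 mm behind the grasp point.
Start: joints at [67.787, 18.392, -4.016, 83.108, 1.295, 78.541, -3.26], TCP at [0.254, -0.598, 0.223] pointing down, gripper open.
Joint ranges: [-163.93, 163.93], [-17.29, 119.83], [-79.2, 71.16], [3.27, 140.29], [-89.18, 269.18], [5.43, 117.66], [-154.24, 154.24]. Speed limits (degrees/s): [147.25, 147.25, 180, 180, 180, 180, 180].

## Interface

Orientations are given as [roll, pitch, yaw] about the fixed x, y, z axes, in that order (R = Rz(yaw) Ry(pitch) Rx(roll)).
In Python, from cell import env, viewer, boxes_of, masks_of gives the robot as it stands. The module is installed in compiled form; this text tells all that it offers.
- The arm moves only by the tool apply_moves, never from a script. Its argument "moves" is a list of rows, each a list of 7 numbers: the shift along the tool's x, y, z scaled (see below), then the turn, a rotation vector about the tool's x, y, z scaled (see below), then the opening, from 0 (shut) to 1 (fully open). A call has 1 to 20 rows; each row is the pose to reach, as a shift and turn from the pose commanded when the call began, along the tool's axes at that moment; what a row does not reach only later rows make up. The controller multiplies each number of a shift by 0.2 m and each number of a turn by 1.5 rad. A row lasts 1/10 s, in which the tool goes at most 50 mm and 8.59 degrees, less where a joint would pass 70% of its speed; a pose out of reach is approached as far as the arm can. A call with a number of a shift or a turn outside -1 to 1 is refused whole. A call with a gripper value outside its range is refused whole. The fingers move at their own pace and stop on an object; "grip_force" is the grip in N (left out, the last holds). Time passes only in rows, so rows that repeat a pose let the fingers close. It gives the time, the measured TCP pose, the force, the opening and the grip force at its end, in the units of the state.
- env.get_obs(): the state, without advancing time (a new reading comes with each control period).
- viewer.read_camera(name): name is "scene" or "top" or "wrist"; returns the picture (480x640x3 uint8, red, green, blue); there is no depth.
- viewer.get_calibration(name): a dict with "fov_y" (degrees; the focal length in pixels is half the picture's height over the tangent of half this angle, whatever the lens; pixels are square), "cx", "cy" (the principal point, pixels), "k1" (the pictures are not rectified: a ray, as slopes to the right and down, at radius r is drawn at 1 + k1 r^2 times it, then the intrinsics apply), "position" and "orientation" of the camera in the world. Camera axes: x right, y up, looking along -z (the intrinsics and any distortion apply to the point x, -y, -z); pixel columns grow to the right and rows downward; lengths in m; the calibration is good to about 2 mm. A picture is of the moment at which its call begins: read the wrist's pose just before it. get_calibration takes no time and is no camera call; for the wrist camera it gives the pose at the moment of the call.
- env.sign_off(): hands the job in; it is judged then, once.
Trained networks look in the newest picture that a camera, given by its name, has taken for a name from the list of things; names that differ only in an ending like _2 or _b are one class to them, and where a whole thing is asked for, a point or a joint stands for the part that bears it (a point fixed in the world has none). Each returns a list of dicts, best first, with "conf" (0 to 1); they miss things now and then, are a little off and sometimes report something else, mostly with a low value. They report only what shows in the picture. A call takes as long as a camera call. They do not tell look-alikes from the thing itself.
- boxes_of(camera, target): "location" ([column, row] in pixels, amid what is visible of it).
- masks_of(camera, target): "pixels" (480x640 bool, what is visible of it) and "location" ([column, row] in pixels, amid what is visible of it).
The state is a dict: "time_s": time; "qpos": joint angles; "joint_velocities": joint speeds; "effort": joint torques, N m; "tool_pos": TCP position; "tool_rot": TCP orientation; "force": force on the tool from outside, world axes, zero at the start; "wrist_torque": the same for the moment, N m; "grip_width": finger opening in m; "grasp_force": force on a finger pad.
Only numpy, scipy, OpenCV 4.12 (cv2) and the standard library are available. Lean on these libraries where they do the work, as an engineer would, in place of code of your own. Each camera call takes 0.05 s, during which the arm holds its last target. There are 200 camera calls.

## Working session

There is one attempt and no reset: what is moved stays moved. The work goes in short steps, Python scripts to look and compute and a tool call to move; the robot and the scene stay as the last step left them, time stands still between calls to the robot, and variables do not carry over. Pictures are saved under pics/ and viewed, at most 10 in all, crops included, and the job is handed in when it is done.

Besides the shell and the picture viewer there is one more tool, called after "Emit:" as name([rows], argument=value, ...), one row to a line, values as JSON. apply_moves: Moves the arm, as the interface text tells. Shifts and turns lie within -1 to 1; 1 stands for 0.2 m of shift or 1.5 rad of turn. Its arguments: {"type":"object","properties":{"moves":{"type":"array","items":{"type":"array","items":{"type":"number","minimum":-1,"maximum":1}}},"grip_force":{"type":"number"}},"required":["moves"]}

```bash
mkdir -p pics; cat > h.py <<'E'
import numpy as np, cv2
from scipy.spatial.transform import Rotation as R
from cell import env, viewer, boxes_of, masks_of
def cam(n):
    c=viewer.get_calibration(n); f=240/np.tan(np.radians(c["fov_y"])/2)
    o=np.array(c["orientation"],float)
    M=R.from_euler('xyz',o,degrees=True).as_matrix() if o.shape==(3,) else (o if o.shape==(3,3) else None)
    return c,f,M,np.array(c["position"])
def ray(n,px,C=None):
    c,f,M,p=C or cam(n)
    d=np.array([(px[0]-c["cx"])/f,(px[1]-c["cy"])/f]); u=d.copy()
    for _ in range(30): u=d/(1+c["k1"]*(u@u))
    return p, M@np.array([u[0],-u[1],-1.])
def onz(n,px,z,C=None):
    p,v=ray(n,px,C); return p+v*(z-p[2])/v[2]
def proj(n,X,C=None):
    c,f,M,p=C or cam(n)
    q=M.T@(np.array(X)-p); u=np.array([q[0],-q[1]])/-q[2]
    u=u*(1+c["k1"]*(u@u)); return u*f+[c["cx"],c["cy"]]
def save(n,im): cv2.imwrite("pics/"+n,cv2.cvtColor(im,cv2.COLOR_RGB2BGR))
E
python3 - <<'E'
from h import *
for n in("scene","top","wrist"):
    print(n,viewer.get_calibration(n))
t=viewer.read_camera("top"); save("top.png",t)
for k in("knob","knob_black","knob_grey","tester","tray","shaft_tip","shaft"):
    print(k,[(np.round(d["location"]),round(d["conf"],2)) for d in boxes_of("top",k)])
s=viewer.read_camera("scene"); save("scene.png",s)
for k in("knob","tester","shaft_tip"):
    print(k,[(np.round(d["location"]),round(d["conf"],2)) for d in boxes_of("scene",k)])
print(env.get_obs())
E
```

```text
scene {'fov_y': 55.15117595864129, 'cx': 315.82581287100413, 'cy': 234.86377887185537, 'k1': -0.06973279774950801, 'position': array([ 0.71564567, -0.39162996,  0.66367095]), 'orientation': array([35.00295021, -0.27864811, 33.44803848])}
top {'fov_y': 44.91342877925028, 'cx': 319.7044745813357, 'cy': 239.73886978076717, 'k1': -0.1655489454634988, 'position': array([ 0.3930422 , -0.03820173,  1.03092174]), 'orientation': array([  8.17068881,   0.67259355, -88.50965869])}
wrist {'fov_y': 71.43522979311096, 'cx': 321.8330119886994, 'cy': 239.74331153356928, 'k1': -0.05080993249409839, 'position': array([ 0.31502037, -0.57088061,  0.38437528]), 'orientation': array([-14.32736011,   0.14004878, -67.00513183])}
knob [(array([415., 181.]), 0.94), (array([453., 337.]), 0.87), (array([433., 245.]), 0.8)]
knob_black [(array([482., 260.]), 0.9)]
knob_grey [(array([379., 253.]), 0.73)]
tester [(array([206., 245.]), 0.57)]
tray [(array([422., 253.]), 0.7), (array([429., 246.]), 0.4)]
shaft_tip [(array([230., 261.]), 0.78)]
shaft [(array([234., 261.]), 0.57)]
knob [(array([274., 351.]), 0.82), (array([355., 377.]), 0.8), (array([178., 321.]), 0.56)]
tester [(array([392., 171.]), 0.82)]
shaft_tip [(array([366., 162.]), 0.93)]
{'time_s': 0.6, 'qpos': array([67.78599905, 18.39152763, -4.01674229, 83.10898054,  1.29309872,
       78.54104681, -3.25973652]), 'joint_velocities': array([ 0.02189204,  0.10198015, -0.00952936, -0.03375473,  0.02762774,
        0.07365928, -0.03475477]), 'effort': array([-4.51676860e-04, -4.90798759e+01, -4.02619550e-01, -3.12612605e+01,
       -6.35802420e-02,  3.37739987e-02,  2.94850940e-05]), 'tool_pos': array([ 0.25419657, -0.59824213,  0.22257855]), 'tool_rot': array([1.79996523e+02, 7.55890261e-04, 2.30233240e+01]), 'force': array([-0.23369992, -0.69382279,  0.63971142]), 'wrist_torque': array([-0.05881347,  0.01221022,  0.01051824]), 'grasp_force': 0.0, 'grip_width': 0.08707297525571372}
```

View pics/top.png

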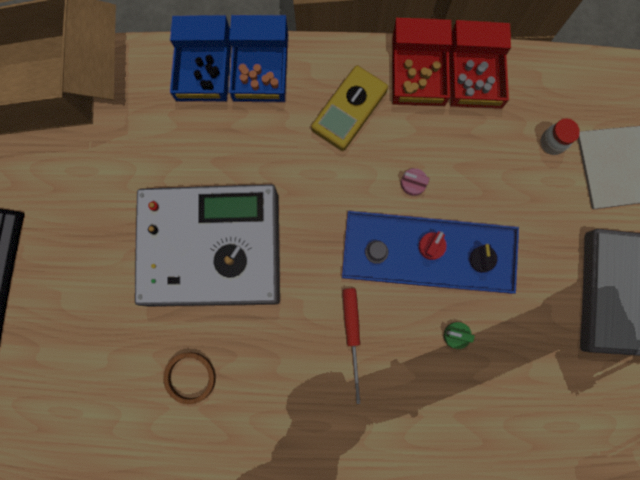

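View pics/scene.png

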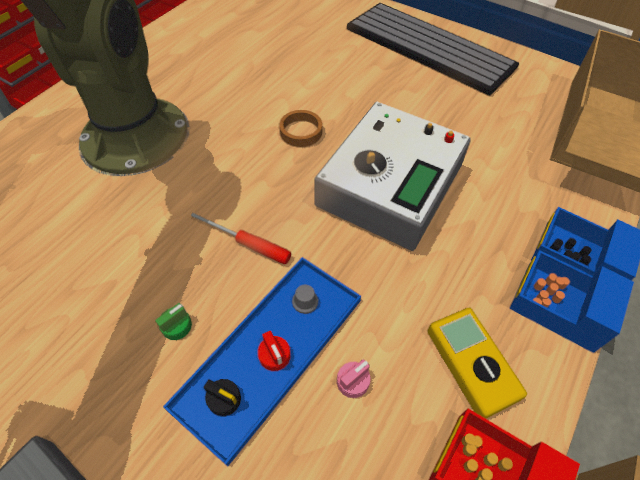

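The top picture has four things that could be taken for the knob: pink (415,181) and green (455,336) outside the tray, black (482,260) and red (433,245) inside it. I choose the red one in the tray. The tester's shaft is at about (230,261). Next I check this in a close crop and measure.

```bash
python3 - <<'E'
from h import *
t=cv2.cvtColor(cv2.imread("pics/top.png"),cv2.COLOR_BGR2RGB)
s=cv2.cvtColor(cv2.imread("pics/scene.png"),cv2.COLOR_BGR2RGB)
def crop(im,c,h=26): 
    x,y=c; return cv2.resize(im[y-h:y+h,x-h:x+h],(390,290*390//290),interpolation=cv2.INTER_CUBIC)
a=np.hstack([crop(t,(433,245)),crop(t,(230,261))]);b=np.hstack([crop(s,(274,351)),crop(s,(372,163))])
save("crop.png",cv2.resize(np.vstack([a,b]),(600,600)))
print("tip",onz("top",(230,261),.112),onz("scene",(368,152),.112),"knobtop",onz("top",(433,245),.03),onz("scene",(274,351),.03))
for n in("top","scene"):
    viewer.read_camera(n)
    for k in("knob","tester","tray"):
        for d in masks_of(n,k):
            m=d["pixels"].astype(np.uint8); r=cv2.minAreaRect(cv2.findNonZero(m)); print(n,k,round(d["conf"],2),np.round(d["location"]),m.sum(),np.round(cv2.boxPoints(r),0).tolist())
            if n=="top" and k!="knob": print([np.round(onz(n,q,.085 if k=="tester" else .018),3)[:2].tolist() for q in cv2.boxPoints(r)])
E
```

```text
tip [0.48681468 0.11862955 0.112     ] [0.48418562 0.12310803 0.112     ] knobtop [ 0.53194399 -0.22077892  0.03      ] [ 0.53583614 -0.22279632  0.03      ]
top knob 0.98 [413. 180.] 542 [[402.0, 170.0], [428.0, 170.0], [428.0, 194.0], [402.0, 194.0]]
top knob 0.6 [432. 245.] 624 [[419.0, 231.0], [445.0, 231.0], [445.0, 259.0], [419.0, 259.0]]
top knob 0.56 [455. 338.] 617 [[438.0, 332.0], [461.0, 316.0], [476.0, 339.0], [453.0, 354.0]]
top tester 0.58 [204. 245.] 17069 [[133.0, 185.0], [279.0, 183.0], [281.0, 305.0], [135.0, 308.0]]
[[0.615, 0.298], [0.624, 0.048], [0.419, 0.037], [0.407, 0.279]]
top tray 0.93 [422. 257.] 9959 [[341.0, 279.0], [347.0, 210.0], [520.0, 226.0], [514.0, 294.0]]
[[0.47, -0.061], [0.593, -0.07], [0.573, -0.383], [0.449, -0.369]]
scene knob 0.93 [271. 356.] 936 [[252.0, 363.0], [265.0, 330.0], [296.0, 342.0], [283.0, 375.0]]
scene knob 0.66 [178. 323.] 846 [[153.0, 319.0], [179.0, 302.0], [196.0, 328.0], [170.0, 345.0]]
scene knob 0.64 [354. 379.] 1025 [[335.0, 363.0], [369.0, 360.0], [372.0, 395.0], [338.0, 398.0]]
scene tester 0.92 [394. 172.] 14470 [[302.0, 201.0], [357.0, 84.0], [474.0, 138.0], [420.0, 255.0]]
scene tray 0.76 [258. 363.] 14452 [[162.0, 407.0], [307.0, 247.0], [373.0, 307.0], [227.0, 466.0]]
```

View pics/crop.png

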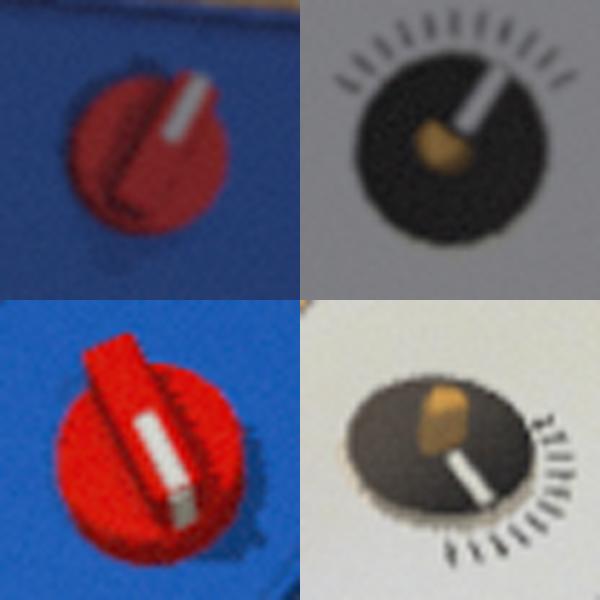

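The crop shows the red knob's pointer running from about (437,242) to (442,233) in the top picture. The disc's white line runs from (232,257) to (238,247), and the brass shaft stands at the disc's centre. I convert both to world coordinates.

```bash
python3 - <<'E'
from h import *
def L(n,a,b,z):
    A=onz(n,a,z);B=onz(n,b,z);d=B-A;print(n,np.round(A,4),np.round(B,4),"len",round(np.linalg.norm(d),4),"yaw",round(np.degrees(np.arctan2(d[1],d[0])),1))
print("knob");L("top",(436.8,242.4),(442.2,232.9),.048);L("scene",(273.1,345.3),(279.7,357.6),.048)
print("skirt c",onz("top",(432.7,245.9),.018),onz("scene",(273.5,353.5),.018))
print("disc");L("top",(232.1,257.5),(238.3,246.6),.094);L("scene",(372.5,163.3),(378.4,172.2),.094)
print(onz("top",(230.3,260.7),.094),onz("scene",(370.3,162.3),.094))
o=env.get_obs();T=R.from_euler('xyz',o["tool_rot"],degrees=True).as_matrix()
c,f,M,p=cam("wrist");print("cam in tool",T.T@(p-o["tool_pos"]),(T.T@M).round(3))
E
```

```text
knob
top [ 0.5341 -0.2241  0.048 ] [ 0.5509 -0.2336  0.048 ] len 0.0192 yaw -29.5
scene [ 0.5349 -0.2215  0.048 ] [ 0.5532 -0.2309  0.048 ] len 0.0205 yaw -27.2
skirt c [ 0.53199147 -0.22243033  0.018     ] [ 0.53408322 -0.22308306  0.018     ]
disc
top [0.4945 0.1185 0.094 ] [0.5127 0.1091 0.094 ] len 0.0205 yaw -27.3
scene [0.4964 0.1206 0.094 ] [0.5147 0.1082 0.094 ] len 0.0221 yaw -34.1
[0.48915639 0.12123017 0.094     ] [0.49213273 0.12057166 0.094     ]
cam in tool [ 0.06673625 -0.00114916 -0.16296643] [[-0.     0.969  0.247]
 [ 1.     0.     0.001]
 [ 0.     0.247 -0.969]]
```

Emit:
apply_moves([
  [1,-0.585,0,0,0,-1,0.55],
  [1,-0.585,0,0,0,-1,0.55],
  [1,-0.585,0,0,0,-1,0.55],
  [1,-0.585,0,0,0,-1,0.55],
  [1,-0.585,0,0,0,-1,0.55],
  [1,-0.585,0,0,0,-1,0.55],
  [1,-0.585,0,0,0,-1,0.55],
  [1,-0.585,0,0,0,-1,0.55],
  [1,-0.585,0,0,0,-1,0.55],
  [1,-0.585,0,0,0,-1,0.55],
  [1,-0.585,0,0,0,-1,0.55],
], grip_force=40)

```text
time_s: 2.1
tool_pos: [0.3925, -0.4124, 0.2226]
tool_rot: [180.0, 0.0, 109.0]
force: [0.1, -0.4, 0.6]
grip_width: 0.0479
grasp_force: 0.0
```

```bash
cat >> h.py <<'E'
def goto(X,yaw):
    o=env.get_obs();T=R.from_euler('xyz',o["tool_rot"],degrees=True)
    G=R.from_euler('xyz',[180,0,yaw],degrees=True)
    print("t",round(o["time_s"],2),"pos",o["tool_pos"].round(4),"rot",o["tool_rot"].round(2),"q",o["qpos"].round(0),"F",o["force"].round(1),"w",round(o["grip_width"],4))
    print("MOVE",(T.inv().apply(np.array(X)-o["tool_pos"])/.2).round(4),((T.inv()*G).as_rotvec()/1.5).round(4))
E
python3 -c "
from h import *
goto([.533,-.2225,.13],152)"
```

```text
t 2.1 pos [ 0.3925 -0.4124  0.2226] rot [1.8000e+02 1.0000e-02 1.0898e+02] q [ 61.  10. -20.  94.   3.  77.  60.] F [ 0.1 -0.4  0.6] w 0.0479
MOVE [0.6693 0.9733 0.4631] [-0.000e+00  2.000e-04 -5.005e-01]
```

Emit:
apply_moves([
  [0.669,0.973,0.463,0,0,-0.5,0.55],
  [0.669,0.973,0.463,0,0,-0.5,0.55],
  [0.669,0.973,0.463,0,0,-0.5,0.55],
  [0.669,0.973,0.463,0,0,-0.5,0.55],
  [0.669,0.973,0.463,0,0,-0.5,0.55],
  [0.669,0.973,0.463,0,0,-0.5,0.55],
  [0.669,0.973,0.463,0,0,-0.5,0.55],
  [0.669,0.973,0.463,0,0,-0.5,0.55],
])

```text
time_s: 2.9
tool_pos: [0.5326, -0.2242, 0.1302]
tool_rot: [-179.9, 0.0, 151.7]
force: [-0.6, -0.2, -0.5]
grip_width: 0.0476
grasp_force: 0.0
```

```bash
python3 - <<'E'
from h import *
goto([.533,-.2225,.13],152)
C=cam("wrist"); im=viewer.read_camera("wrist"); 
hsv=cv2.cvtColor(im,cv2.COLOR_RGB2HSV)
p=proj("wrist",[.533,-.2225,.048],C); print("expected top centre",p)
for d in masks_of("wrist","knob"): print(d["conf"],d["location"],d["pixels"].sum())
save("w1.png",im)
E
```

```text
t 2.9 pos [ 0.5326 -0.2242  0.1302] rot [-1.7993e+02  2.0000e-02  1.5170e+02] q [ 48.  16. -32.  99.   9.  67.  75.] F [-0.6 -0.2 -0.5] w 0.0476
MOVE [0.0022 0.0083 0.0011] [-0.0008  0.0003 -0.0034]
expected top centre [323.6819493  246.78889197]
0.95 [178.0, 90.3] 3744
0.9 [323.4, 237.5] 2733
0.36 [226.4, 257.2] 2187
```

View pics/w1.png

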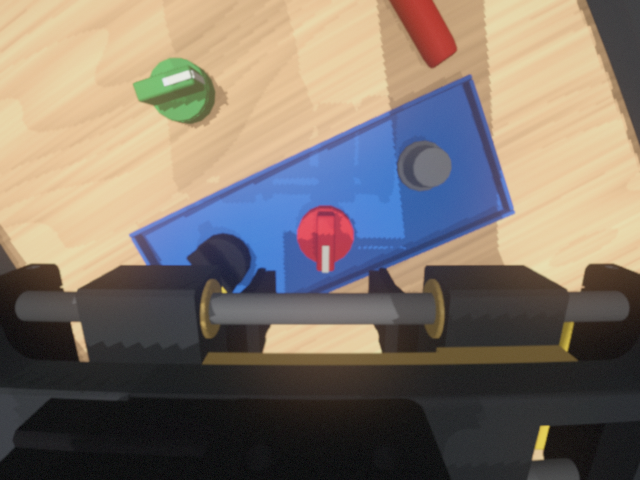

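The wrist picture shows the red knob at (325,235), with its pointer pointing down to (325,271) and the fingers astride its axis. The bar is nearly aligned with the tool. I refine the centre and yaw from colour.

```bash
python3 - <<'E'
from h import *
C=cam("wrist"); im=viewer.read_camera("wrist"); h=cv2.cvtColor(im,cv2.COLOR_RGB2HSV)
red=(((h[...,0]<10)|(h[...,0]>170))&(h[...,1]>120)&(h[...,2]>70)).astype(np.uint8)
w=((h[...,1]<80)&(h[...,2]>120)).astype(np.uint8)
B=np.zeros_like(red);B[195:285,285:365]=1
ys,xs=np.nonzero(red&B); print("red bbox",xs.min(),xs.max(),ys.min(),ys.max(),len(xs))
wm=w&B; n,l,s,c=cv2.connectedComponentsWithStats(wm); print(s[1:].tolist())
i=1+np.argmax(s[1:,4]); P=np.argwhere(l==i)[:,::-1]
W=np.array([onz("wrist",q,.048,C)[:2] for q in P]); m=W.mean(0);u=np.linalg.svd(W-m)[2][0];t=(W-m)@u
print("line mean",m,"yaw",np.degrees(np.arctan2(u[1],u[0])),"span",t.min(),t.max())
# circle of skirt top from red minus bar: contour points
v,cc=np.unique(ys,return_counts=True); 
hull=cv2.convexHull(np.c_[xs,ys].astype(np.int32))[:,0]
Wp=np.array([onz("wrist",q,.024,C)[:2] for q in hull])
best=cv2.minEnclosingCircle(Wp.astype(np.float32)*1000);print("skirt circle mm",best)
save("w1c.png",cv2.resize(im[190:290,270:380],(770,600),interpolation=cv2.INTER_CUBIC))
E
```

```text
red bbox 299 353 207 269 2297
[[322, 245, 9, 28, 203], [346, 277, 19, 8, 42]]
line mean [ 0.54207405 -0.22594954] yaw -28.979437433633223 span -0.010724194994246075 0.011089878629848646
skirt circle mm ((533.7554931640625, -221.18780517578125), 27.248353958129883)
```

View pics/w1c.png

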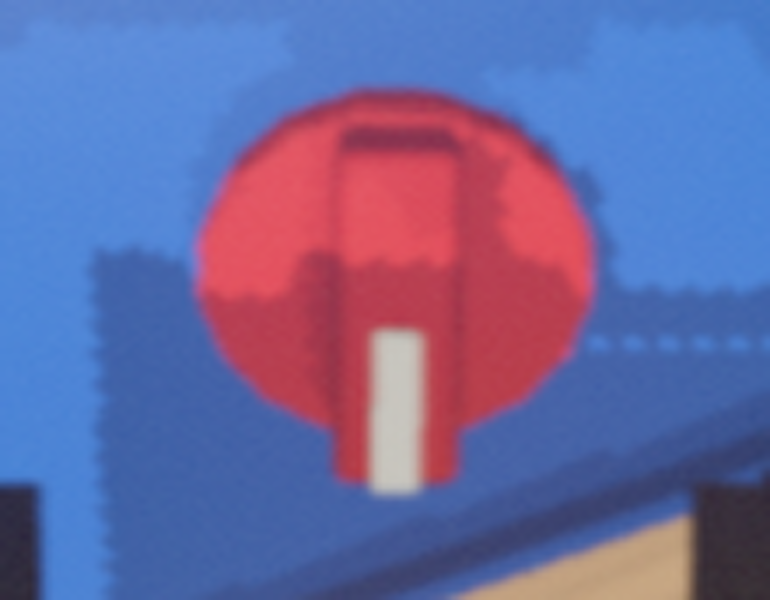

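The close crop confirms it is red, with a white pointer and a bar, standing in the blue tray. The bar top's back edge is at about pixel (327.1,215.0) and its front at (326.7,270.7).

```bash
python3 - <<'E'
from h import *
a=onz("wrist",(327.1,215.2),.048);b=onz("wrist",(326.6,271),.048);d=b-a
print(a,b,np.linalg.norm(d),np.degrees(np.arctan2(d[1],d[0])),(a+b)/2)
c=(a+b)/2
goto([c[0],c[1],.0255],151.3)
E
```

```text
[ 0.51274309 -0.20927721  0.048     ] [ 0.5513266  -0.23033123  0.048     ] 0.043954060844141225 -28.620162045393304 [ 0.53203484 -0.21980422  0.048     ]
t 3.05 pos [ 0.5325 -0.2247  0.1305] rot [-1.7995e+02  6.0000e-02  1.5169e+02] q [ 48.  16. -32.  99.   9.  67.  75.] F [ 0.  -0.  -0.3] w 0.0479
MOVE [0.0142 0.0211 0.5251] [-0.0006  0.0007  0.0045]
```

Emit:
apply_moves([
  [0.014,0.021,0.3,0,0,0.004,0.55],
  [0.014,0.021,0.3,0,0,0.004,0.55],
  [0.014,0.021,0.3,0,0,0.004,0.55],
  [0.014,0.021,0.3,0,0,0.004,0.55],
])

```text
time_s: 3.45
tool_pos: [0.5331, -0.2184, 0.0712]
tool_rot: [-180.0, 0.1, 151.5]
force: [0.3, -0.4, 1.2]
grip_width: 0.0474
grasp_force: 0.0
```

```bash
python3 -c "
from h import *
goto([.532,-.2198,.0255],151.3)"
```

```text
t 3.45 pos [ 0.5331 -0.2184  0.0712] rot [-1.8000e+02  8.0000e-02  1.5154e+02] q [ 46.  19. -31. 103.  11.  61.  72.] F [ 0.3 -0.4  1.2] w 0.0474
MOVE [ 0.0019 -0.0089  0.2286] [-0.      0.001   0.0028]
```

Emit:
apply_moves([
  [0.001,-0.009,0.12,0,0,0.002,0.55],
  [0.001,-0.009,0.222,0,0,0.002,0.55],
  [0.001,-0.009,0.222,0,0,0.002,0.55],
  [0.001,-0.009,0.222,0,0,0.002,0.55],
])

```text
time_s: 3.85
tool_pos: [0.5325, -0.2196, 0.0272]
tool_rot: [180.0, 0.1, 151.4]
force: [0.1, 0.3, -0.4]
grip_width: 0.0476
grasp_force: 0.0
```

```bash
python3 -c "
from h import *
goto([.532,-.2198,.0255],151.3)"
```

```text
t 3.85 pos [ 0.5325 -0.2196  0.0272] rot [1.800e+02 1.100e-01 1.514e+02] q [ 46.  22. -30. 105.  13.  56.  71.] F [ 0.1  0.3 -0.4] w 0.0476
MOVE [ 0.0019 -0.0022  0.0083] [0.     0.0013 0.0012]
```

Emit:
apply_moves([
  [0.001,-0.001,0.004,0,0,0,0.3],
  [0.001,-0.001,0.004,0,0,0,0],
  [0.001,-0.001,0.004,0,0,0,0],
  [0.001,-0.001,0.004,0,0,0,0],
  [0.001,-0.001,0.004,0,0,0,0],
  [0.001,-0.001,0.004,0,0,0,0],
  [0.001,-0.001,0.004,0,0,0,0],
], grip_force=40)

```text
time_s: 4.55
tool_pos: [0.5313, -0.2192, 0.0249]
tool_rot: [-180.0, 0.0, 151.4]
force: [-1.3, -0.8, 1.0]
grip_width: 0.0135
grasp_force: 40.0
```

Emit:
apply_moves([
  [0,0,-0.12,0,0,0,0],
  [0,0,-0.36,0,0,0,0],
  [0,0,-0.6,0,0,0,0],
  [0,0,-0.82,0,0,0,0],
  [0,0,-0.82,0,0,0,0],
])

```text
time_s: 5.05
tool_pos: [0.5352, -0.2202, 0.1958]
tool_rot: [180.0, 0.7, 151.4]
force: [0.3, -0.2, -0.6]
grip_width: 0.0137
grasp_force: 40.0
```

```bash
python3 -c "
from h import *
goto([.444,.067,.19],150)"
```

```text
t 5.05 pos [ 0.5352 -0.2202  0.1958] rot [179.98   0.7  151.43] q [ 48.  13. -33.  95.   7.  73.  76.] F [ 0.3 -0.2 -0.6] w 0.0137
MOVE [1.0874 1.0429 0.0161] [0.0003 0.0081 0.0166]
```

Emit:
apply_moves([
  [0.99,0.95,0.01,0,0,0.016,0],
  [0.99,0.95,0.01,0,0,0.016,0],
  [0.99,0.95,0.01,0,0,0.016,0],
  [0.99,0.95,0.01,0,0,0.016,0],
  [0.99,0.95,0.01,0,0,0.016,0],
  [0.99,0.95,0.01,0,0,0.016,0],
  [0.99,0.95,0.01,0,0,0.016,0],
  [0.99,0.95,0.01,0,0,0.016,0],
  [0.99,0.95,0.01,0,0,0.016,0],
  [0.99,0.95,0.01,0,0,0.016,0],
])

```text
time_s: 6.05
tool_pos: [0.4484, 0.0411, 0.1864]
tool_rot: [180.0, -0.0, 149.9]
force: [0.4, -1.2, -0.5]
grip_width: 0.0135
grasp_force: 40.0
```

```bash
python3 - <<'E'
from h import *
goto([.444,.067,.19],150)
C=cam("wrist"); im=viewer.read_camera("wrist"); print("exp tip",proj("wrist",[.4905,.121,.112],C))
for k in("shaft_tip","knob"):print(k,[(d["location"],round(d["conf"],2)) for d in boxes_of("wrist",k)])
save("w2.png",im); goto([.444,.067,.19],150)
E
```

```text
t 6.05 pos [0.4484 0.0411 0.1864] rot [ 1.800e+02 -4.000e-02  1.499e+02] q [ 38.  -4. -44. 112.  -3.  72.  55.] F [ 0.4 -1.2 -0.5] w 0.0135
MOVE [ 0.0842  0.1011 -0.018 ] [ 0.     -0.0005 -0.0011]
exp tip [443.072545   245.34470632]
shaft_tip [([436.9, 233.9], 0.78), ([508.2, 192.9], 0.5), ([323.4, 269.1], 0.48)]
knob [([321.2, 268.0], 0.72)]
t 6.2 pos [0.4484 0.0417 0.1865] rot [ 1.7999e+02 -4.0000e-02  1.4995e+02] q [ 38.  -4. -44. 111.  -3.  72.  55.] F [-0.4 -0.4 -0.5] w 0.0139
MOVE [ 0.0825  0.0986 -0.0172] [ 0.0001 -0.0004 -0.0005]
```

View pics/w2.png

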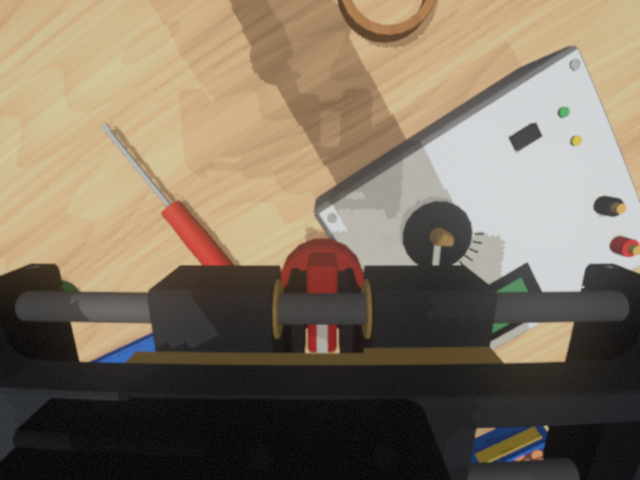

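The wrist picture shows the knob held straight in the fingers at (321,268). The disc is at (437,236), the brass tip near (440,238), and the white line points downward to about (436,262).

```bash
python3 - <<'E'
from h import *
C=cam("wrist"); im=viewer.read_camera("wrist"); g=im.max(2); h=cv2.cvtColor(im,cv2.COLOR_RGB2HSV)
B=np.zeros(g.shape,np.uint8);B[195:266,398:476]=1
blk=((g<75)&(h[...,1]<120)).astype(np.uint8)&B
n,l,s,c=cv2.connectedComponentsWithStats(blk);i=1+np.argmax(s[1:,4]);print("disc comp",s[i])
ct=cv2.convexHull(cv2.findNonZero((l==i).astype(np.uint8)))[:,0]
ct=ct[(ct[:,1]<256)]
W=np.array([onz("wrist",q,.094,C)[:2] for q in ct])
A=np.c_[2*W,np.ones(len(W))];x=np.linalg.lstsq(A,(W**2).sum(1),rcond=None)[0];print("disc c",x[:2],"r",np.sqrt(x[2]+x[:2]@x[:2]))
Bw=np.zeros(g.shape,np.uint8);Bw[240:270,425:448]=1
w=((h[...,1]<60)&(g>95)).astype(np.uint8)&Bw
n,l,s,c=cv2.connectedComponentsWithStats(w);print(s[1:].tolist());i=1+np.argmax(s[1:,4])
P=np.argwhere(l==i)[:,::-1];Q=np.array([onz("wrist",q,.094,C)[:2] for q in P]);m=Q.mean(0);u=np.linalg.svd(Q-m)[2][0]
print("line mean",m,"yaw",np.degrees(np.arctan2(u[1],u[0])),"from disc centre yaw",np.degrees(np.arctan2(*(m-x[:2])[::-1])), "ext",np.ptp((Q-m)@u))
a=im[190:280,385:485];b=im[225:315,270:370]
save("w2c.png",cv2.resize(np.hstack([a,b]),(800,360),interpolation=cv2.INTER_CUBIC))
E
```

```text
disc comp [ 403  203   67   63 2793]
disc c [0.48849216 0.12317069] r 0.026739561210059326
[[431, 244, 10, 22, 156]]
line mean [0.50247139 0.11618008] yaw -29.3700564071903 from disc centre yaw -26.56831127211633 ext 0.017674125356757386
```

View pics/w2c.png

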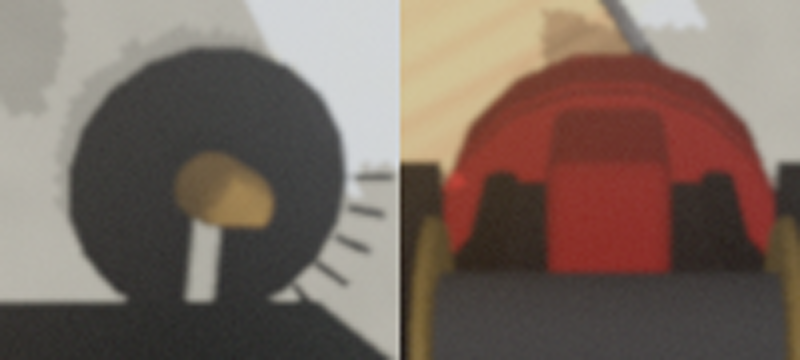

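The left crop shows the disc, brass shaft and white line; the flat is on the line's side. The right crop shows the bar gripped squarely, with its back top edge at about (322.5,266). I check where the held knob sits in the same camera.

```bash
python3 - <<'E'
from h import *
o=env.get_obs();T=R.from_euler('xyz',o["tool_rot"],degrees=True)
for px in((322.5,266),(307.75,285),(337.25,285)):
    print((T.inv().apply(onz("wrist",px,o["tool_pos"][2]+.023)-o["tool_pos"])*1000).round(1))
for c in([.4885,.1232],[.4906,.1209]):
    print((T.inv().apply(np.r_[c,.16]-o["tool_pos"])*1000).round(1))
goto([.4885,.1230,.160],150.5)
E
```

```text
[ 20.8   0.6 -23. ]
[ 11.8  -6.  -23. ]
[ 11.8   7.2 -23. ]
[ 5.9 90.5 26.6]
[ 3.  89.6 26.6]
t 6.25 pos [0.4484 0.0419 0.1866] rot [ 1.7999e+02 -3.0000e-02  1.4998e+02] q [ 38.  -4. -44. 111.  -3.  72.  55.] F [ 0.4 -0.1 -0.6] w 0.0136
MOVE [0.0292 0.4516 0.133 ] [ 0.0001 -0.0003 -0.0061]
```

Emit:
apply_moves([
  [-0.175,0.25,0,0,0,-0.005,0],
  [-0.175,0.25,0,0,0,-0.005,0],
  [-0.175,0.25,0,0,0,-0.005,0],
  [-0.175,0.25,0,0,0,-0.005,0],
])

```text
time_s: 6.65
tool_pos: [0.503, 0.068, 0.1863]
tool_rot: [-180.0, -0.1, 150.5]
force: [-0.1, 0.1, -1.1]
grip_width: 0.0138
grasp_force: 40.0
```

```bash
python3 - <<'E'
from h import *
o=env.get_obs();T=R.from_euler('xyz',o["tool_rot"],degrees=True)
C=cam("wrist"); im=viewer.read_camera("wrist"); g=im.max(2); h=cv2.cvtColor(im,cv2.COLOR_RGB2HSV)
p=proj("wrist",[.4885,.1232,.094],C).astype(int);print("exp",p)
x0,y0=p-50
B=np.zeros(g.shape,np.uint8);B[y0:y0+100,x0:x0+100]=1
blk=((g<75)&(h[...,1]<120)).astype(np.uint8)&B
n,l,s,c=cv2.connectedComponentsWithStats(blk)
i=l[tuple((p+[0,-22])[::-1])] or 1+np.argmax(s[1:,4]);print(s[i])
ct=cv2.convexHull(cv2.findNonZero((l==i).astype(np.uint8)))[:,0]
W=np.array([onz("wrist",q,.094,C)[:2] for q in ct])
A=np.c_[2*W,np.ones(len(W))];x=np.linalg.lstsq(A,(W**2).sum(1),rcond=None)[0];c2=x[:2];rr=np.linalg.norm(W-c2,axis=1);print("disc c",c2,"r",rr.mean(),rr.min(),rr.max())
w=((h[...,1]<60)&(g>95)).astype(np.uint8)
in_=np.zeros_like(B);cv2.circle(in_,tuple(int(v) for v in ct.mean(0)),30,1,-1)
n,l,s,c=cv2.connectedComponentsWithStats(w&in_);print(s[1:].tolist());i=1+np.argmax(s[1:,4])
P=np.argwhere(l==i)[:,::-1];Q=np.array([onz("wrist",q,.094,C)[:2] for q in P]);m=Q.mean(0);u=np.linalg.svd(Q-m)[2][0]
print("line",m,"yaw",np.degrees(np.arctan2(u[1],u[0])),"from c",np.degrees(np.arctan2(*(m-c2)[::-1])))
print("tool mm",(T.inv().apply(np.r_[c2,.16]-o["tool_pos"])*1000).round(1))
print([(d["location"],d["conf"]) for d in boxes_of("wrist","shaft_tip")],proj("wrist",np.r_[c2,.112],C))
a=im[y0:y0+90,x0:x0+100];b=im[225:315,270:370]
save("w3c.png",cv2.resize(np.hstack([a,b]),(800,360),interpolation=cv2.INTER_CUBIC))
goto([c2[0],c2[1],.165],150.5)
E
```

```text
exp [374 193]
[ 341  158   69   70 3126]
disc c [0.48858676 0.12330263] r 0.026390210239013074 0.025154739672519275 0.026979792253542405
[[371, 202, 9, 18, 128]]
line [0.49982437 0.11739242] yaw -32.59170448232231 from c -27.741269225490388
tool mm [39.8 41.  26.4]
[([373.3, 193.4], 0.82)] [378.95924938 196.57476299]
t 6.75 pos [0.5029 0.0676 0.1867] rot [-1.7993e+02  1.0000e-02  1.5043e+02] q [ 35.   5. -48. 104.   4.  72.  47.] F [ 0.  -0.6 -0. ] w 0.0134
MOVE [0.1995 0.2072 0.1081] [-0.0008  0.0001 -0.0008]
```

View pics/w3c.png

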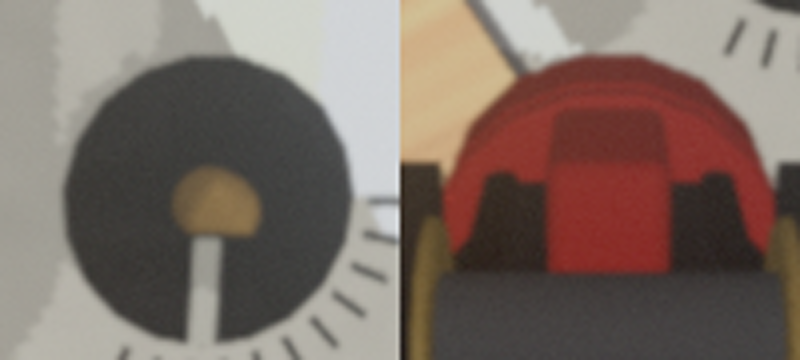

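Emit:
apply_moves([
  [0.204,0.203,0,0,0,0,0],
  [0.204,0.203,0,0,0,0,0],
  [0.204,0.203,0.1,0,0,0,0],
  [0.204,0.203,0.2,0,0,0,0],
  [0.204,0.203,0.2,0,0,0,0],
  [0.204,0.203,0.2,0,0,0,0],
])

```text
time_s: 7.35
tool_pos: [0.4877, 0.1234, 0.1472]
tool_rot: [-180.0, 0.0, 150.5]
force: [-0.2, -0.4, -0.8]
grip_width: 0.0139
grasp_force: 40.0
```

```bash
python3 - <<'E'
from h import *
g=[.4886+.001*-.87-.0006*.49,.1233+.001*.49-.0006*.87]; print(g)
goto([*g,.125],150.5)
E
```

```text
[0.487436, 0.12326800000000002]
t 7.35 pos [0.4877 0.1234 0.1472] rot [-1.7996e+02  2.0000e-02  1.5047e+02] q [ 31.   8. -51. 108.   6.  68.  38.] F [-0.2 -0.4 -0.8] w 0.0139
MOVE [ 0.0008 -0.0013  0.1109] [-0.0004  0.0003 -0.0004]
```

Emit:
apply_moves([
  [0,0,0.03,0,0,0,0],
  [0,0,0.06,0,0,0,0],
  [0,0,0.075,0,0,0,0],
  [0,0,0.09,0,0,0,0],
  [0,0,0.1,0,0,0,0],
  [0,0,0.1,0,0,0,0],
])

```text
time_s: 7.95
tool_pos: [0.4879, 0.1237, 0.1264]
tool_rot: [-180.0, -0.0, 150.5]
force: [1.1, 0.5, -0.2]
grip_width: 0.0142
grasp_force: 40.0
```

```bash
python3 -c "
from h import *
goto([.4875,.1233,.117],150.5);print(env.get_obs()['wrist_torque'])"
```

```text
t 7.95 pos [0.4879 0.1237 0.1264] rot [-1.7998e+02 -3.0000e-02  1.5048e+02] q [ 30.   9. -51. 109.   8.  65.  37.] F [ 1.1  0.5 -0.2] w 0.0142
MOVE [ 0.0006 -0.0027  0.0471] [-0.0002 -0.0003 -0.0002]
[ 0.07647109 -0.14124414  0.01467477]
```

Emit:
apply_moves([
  [0,0,0.015,0,0,0,0],
  [0,0,0.03,0,0,0,0],
  [0,0,0.04,0,0,0,0],
  [0,0,0.04,0,0,0,0],
])

```text
time_s: 8.35
tool_pos: [0.4878, 0.1237, 0.1183]
tool_rot: [-180.0, -0.0, 150.5]
force: [-0.4, -0.4, 0.4]
grip_width: 0.0139
grasp_force: 40.0
```

```bash
python3 -c "
from h import *
goto([.4875,.1233,.117],150.5);print(env.get_obs()['wrist_torque'])"
```

```text
t 8.35 pos [0.4878 0.1237 0.1183] rot [-1.7997e+02 -3.0000e-02  1.5048e+02] q [ 30.  10. -50. 110.   8.  64.  37.] F [-0.4 -0.4  0.4] w 0.0139
MOVE [ 0.0002 -0.0022  0.0066] [-0.0003 -0.0004 -0.0002]
[ 0.04725683 -0.12184288 -0.06440763]
```

Emit:
apply_moves([
  [0,0,0.008,0,0,0,0],
  [0,0,0.015,0,0,0,0],
  [0,0,0.015,0,0,0,0],
])

```text
time_s: 8.65
tool_pos: [0.4882, 0.1238, 0.116]
tool_rot: [180.0, 0.0, 150.5]
force: [-0.4, -0.2, 3.3]
grip_width: 0.0136
grasp_force: 40.0
```

Emit:
apply_moves([
  [0,0,0.006,0,0,0,0],
  [0,0,0.01,0,0,0,0],
  [0,0,0.01,0,0,0,0],
])

```text
time_s: 8.95
tool_pos: [0.4883, 0.1238, 0.114]
tool_rot: [180.0, 0.0, 150.5]
force: [-1.3, 0.5, 5.1]
grip_width: 0.0142
grasp_force: 40.0
```

Emit:
apply_moves([
  [0,0,0.006,0,0,0,0],
  [0,0,0.012,0,0,0,0],
  [0,0,0.012,0,0,0,0],
])

```text
time_s: 9.25
tool_pos: [0.4883, 0.1238, 0.1116]
tool_rot: [180.0, 0.0, 150.5]
force: [-1.8, -0.2, 5.5]
grip_width: 0.0136
grasp_force: 40.0
```

Emit:
apply_moves([
  [0,0,0.004,0,0,0,0],
  [0,0,0.008,0,0,0,0],
  [0,0,0.008,0,0,0,0],
])

```text
time_s: 9.55
tool_pos: [0.4884, 0.1238, 0.1107]
tool_rot: [-180.0, 0.0, 150.5]
force: [-3.2, -1.1, 10.7]
grip_width: 0.014
grasp_force: 40.0
```

Emit:
apply_moves([
  [0,0,0.004,0,0,0,0],
  [0,0,0.004,0,0,0,0],
  [0,0,0.004,0,0,0,0],
])

```text
time_s: 9.85
tool_pos: [0.4885, 0.1238, 0.1105]
tool_rot: [-180.0, 0.1, 150.5]
force: [-4.2, -2.0, 15.2]
grip_width: 0.0138
grasp_force: 40.0
```

```bash
python3 - <<'E'
from h import *
s=viewer.read_camera("scene"); save("end.png",cv2.resize(s[90:410,150:480],(660,640))[:600])
o=env.get_obs();print(o["time_s"],o["tool_pos"],o["force"],o["wrist_torque"])
E
```

```text
9.9 [0.4884446  0.12386355 0.1105443 ] [-5.53661099 -0.88640362 15.42596437] [-0.32254355  1.06097917  0.00684541]
```

View pics/end.png

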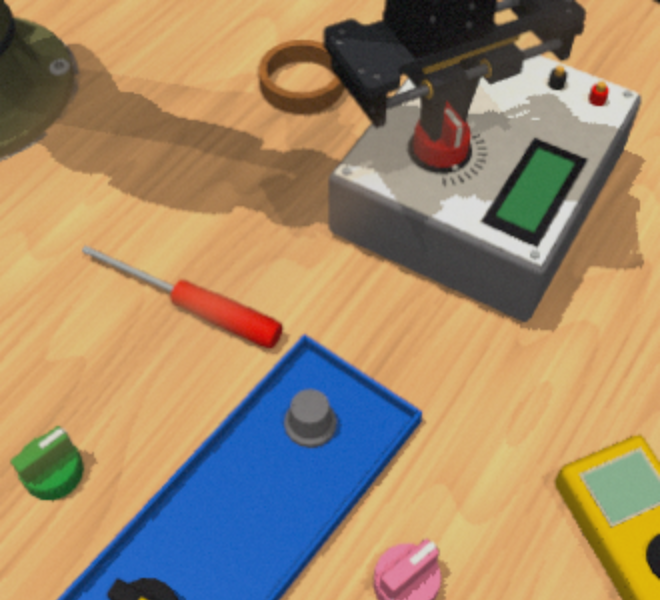

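The end picture shows the red knob seated on the tester's disc at (442,148) in the crop. Its pointer is on the side of the dial marks, and the other knobs are untouched. The push has reached 15 N, against 8 N for the spring at its stop. I hand in while holding it there.

```bash
python3 -c "
from h import *
print(env.sign_off())"
```

```text
the job is handed in; nothing more can be done
None
```

The red knob is fully home on the D-shaft and held pressed against the stop at about 15 N, and I handed the job in at about 10 s without letting go; the hand-in gave no verdict.

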